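# Draw up the worktop joint with the turnbuckle

### The arm

A 7-joint arm with a two-finger parallel gripper is mounted at the origin on the work surface. World frame = base frame: x ahead of the robot, y to its left, z up, the work surface at z = 0. Lengths are in mm, angles in rad, forces in N, time in s.
With the tool pointing down it reaches from about 400 to 850 mm from the base axis. Payload 6.9 kg.
Tool frame: the origin (TCP) lies on the centre line of the jaws, within the pads' length; the fingertips stand 25 mm ahead of it and the grasp point (between the pads) lies 6 mm ahead of it; z points along the fingers, y is the line along which they close (so a half turn about z gives the same grasp; the last joint's range is limited). The gripper opens to 85 mm and grips with 20 to 120 N. Pads are 22 mm wide; open, the fingers measure 114 mm over their backs; the gripper's body (76 mm by 85 mm) begins 54 mm behind the grasp point. The pads swing forward as they close: fully open they stand 13 mm farther back than shut.
Start: joints at [-1.091, 0.507, -0.238, 1.5, 0.126, 1.149, -0.155], TCP at [228.24, 581.824, 256.275] pointing down, gripper open.
Joint ranges: [-3.08, 3.08], [-0.24, 2.05], [-1.43, 1.35], [0, 2.5], [-1.52, 4.66], [0.17, 1.96], [-2.89, 2.89]. Speed limits (rad/s): [2.39, 2.39, 3.14, 3.14, 3.14, 3.14, 3.14].

### API

Orientations are given as a rotation vector (axis times angle).
In Python, from plant import bot gives the robot as it stands.
- The arm moves only by the shell command python3 -m inch 'ROWS' [FORCE]. ROWS is JSON, a list of rows, each an object with "linear": the shift along the tool's x, y, z in cm, a list of three; "spin": the turn about the tool's z in degrees; "grip": the closure, from 0 (fully open) to 1 (shut). In form: [{"linear": [tx, ty, tz], "spin": spin, "grip": grip}, ...]. A call has 1 to 12 rows; each row is the pose to reach, as a shift and turn from the pose commanded when the call began, along the tool's axes at that moment; what a row does not reach only later rows make up. A row lasts 1/12 s, in which the tool goes at most 41.7 mm and 7.16 degrees, less where a joint would pass 70% of its speed; a pose out of reach is approached as far as the arm can. A call with a gripper value outside its range is refused whole. The fingers move at their own pace and stop on an object; FORCE is the grip in N (left out, the last holds). Time passes only in rows, so rows that repeat a pose let the fingers close. It gives the time, the measured TCP pose, the force, the opening and the grip force at its end, in the units of the state.
- bot.state(): the state, without advancing time (a new reading comes with each control period).
- bot.read_camera(name): name is "scene" or "top" or "wrist"; returns the picture (420x560x3 uint8, blue, green, red); there is no depth.
- bot.camera_model(name): a dict with "camera_matrix" (3x3 intrinsics, pixels), "k1" (the pictures are not rectified: a ray, as slopes to the right and down, at radius r is drawn at 1 + k1 r^2 times it, then the intrinsics apply), "xyz" and "attitude" of the camera in the world; the wrist camera has in their place "T_tool_cam" (4x4, takes a point from camera to tool coordinates, whose origin is the TCP and whose axes are the flange's). Camera axes: x right, y up, looking along -z (the intrinsics and any distortion apply to the point x, -y, -z); pixel columns grow to the right and rows downward; lengths in mm; the calibration is good to about 2 mm. A picture is of the moment at which its call begins: read the wrist's pose just before it. camera_model takes no time and is no camera call.
- bot.sign_off(): hands the job in; it is judged then, once.
The state is a dict: "time_s": time; "qpos": joint angles; "dq": joint speeds; "joint_torque": joint torques, N m; "tcp_pos": TCP position; "orientation": TCP orientation; "wrist_force": force on the tool from outside, world axes, zero at the start; "torque": the same for the moment, N m; "gripper_width": opening from 0.0 (shut) to 1.0 (fully open); "grip_force": force on a finger pad.
Only numpy, scipy, OpenCV 4.12 (cv2) and the standard library are available. Lean on these libraries where they do the work, as an engineer would, in place of code of your own. Each camera call takes 0.05 s, during which the arm holds its last target. There are 200 camera calls.

### The job

Stand the pale oak strip on edge in the gap between the two worktop pieces, at the slot nearer the robot, and let go of it. Then wind the turnbuckle by its spokes until both pieces have closed on the strip and nip it firmly, at about 40 N: stop once the turning has clearly stiffened, without crushing the strip, bending a spoke or leaning hard on the worktop pieces. Leave the dark strip and everything else where it is.

Things in the scene. Friction and masses are not known exactly. Their poses are not given: they have to be found in the camera images.
- oak_strip: Loose pale oak strip standing on edge: 80 mm long (its x), 15 to 19 mm thick (its y; hand planed), 70 mm tall (its z), about 0.12 kg; origin at the centre of its underside.
- jig: Plywood base board fixed to the worktop, 270 mm (x) by 300 mm (y), 18 mm thick, with a 6 mm high aluminium rail along its near and far edges; origin at the centre of its underside. x points away from the robot, y to its left, turned by the jig's yaw (up to 0.25 rad). The two worktop pieces slide on it along its y.
- slot (a point): Where the strip belongs: a point on the base board's upper face, mid-gap between the worktop pieces, 60 mm nearer the robot than the jig's centre; axes as the jig's. The strip stands here with its length along x (within 30 mm along the gap is fine). The pieces' upper faces are 38 mm above this point, so the standing strip shows 32 mm above them.
- left_top: Left worktop piece (stone-look top), 220 mm (x) by 90 mm (y) by 38 mm thick; origin at the lower edge of its gap face, middle of x; it extends to +y. Its gap face has a dark wooden lipping that stands 0 to 6 mm proud of the origin. A steel bracket 100 mm high stands on it 65 mm beyond the middle, 80 mm from the gap face, and holds one threaded end.
- right_top: Right worktop piece, the mirror image: origin at the lower edge of its gap face, it extends to -y. Instead of a lipping its gap face has a black rubber seal, 6 mm proud of the origin, that gives about 1 mm per 20 N. The two origins are 37 to 45 mm apart at the start.
- turnbuckle: Yellow turnbuckle body with six steel spokes, lying between the brackets over the gap; origin in its hub on its axis, 125 mm above the worktop, 65 mm beyond the jig's centre. It turns about its y (the jig's y). Pushing an upper spoke away from the robot (+x) tightens: both threaded ends draw in together, 16 mm each per turn. It stays where it is left.
- spoke (a point): Tip of the spoke along the turnbuckle's own +z, 60 mm from the axis; it moves round with the body. The six spokes, 8 mm round rods, stand every 60 degrees in the x-z plane through the hub (hub 34 mm across, 24 mm long). A spoke bends at 30 N, a sharp knock included: push no faster than about 60 mm/s.
- hub (a point): Point on the turnbuckle's axis in the hub, axes as the jig's. Load felt in turning: 0.40 Nm running free (about 7 N at 55 mm from the axis); every newton of nip on the strip adds 0.0051 Nm. A right nip is 20 to 60 N, best 40 N: 0.60 Nm, about 11 N at 55 mm; 75 N crushes the strip. 40 N comes about 0.4 rad after first touch.
- dark_strip: Loose dark brown strip of the same size and shape as the oak one, not wanted; origin at the centre of its underside.
- glue: White glue bottle, 48 mm across, 150 mm tall, bystander; origin under its centre.
- mug: Blue mug, 80 mm across, 90 mm tall, bystander; origin under its centre.
- coffee_jar: Amber glass jar, 84 mm across, 110 mm tall, bystander; origin under its centre.
- mallet: Hammer lying on the worktop, bystander.
- driver: Screwdriver lying on the worktop, bystander.
- plate: White plate, 220 mm across, bystander; origin under its centre.
- bowl: White bowl, 150 mm across, 60 mm tall, bystander; origin under its centre.
There are look-alikes about, which are no part of the job. Leave any red look-alike of the oak_strip alone.

How it is judged (in metres and radians):
On the way:
1. the oak strip stands upright on the base board in the gap at the slot, released (x of oak_strip in the frame of slot between -0.03 and 0.03 m and y of oak_strip in the frame of slot between -0.022 and 0.022 m and z of oak_strip in the frame of slot between -0.006 and 0.006 m and angle between oak_strip's own z axis and vertical below 0.12 rad and contact force between the fingers and oak_strip below 0.2 N and linear speed of oak_strip below 0.02 m/s), for 0.2 s.
At the end, for the whole second after the job is handed in: The oak strip stands upright on the base board (within 6 mm of height, 0.12 rad of tilt), within 30 mm of the slot along the gap, at rest, nipped by each worktop piece with 20 to 60 N (x of oak_strip in the frame of slot between -0.03 and 0.03 m and y of oak_strip in the frame of slot between -0.022 and 0.022 m and z of oak_strip in the frame of slot between -0.006 and 0.006 m and angle between oak_strip's own z axis and vertical below 0.12 rad and contact force between oak_strip and left_top between 20 and 60 N and contact force between oak_strip and right_top between 20 and 60 N and linear speed of oak_strip below 0.01 m/s); the robot touches nothing.
It fails at once if the strip is crushed: a worktop piece presses on it with more than 75 N (contact force between oak_strip and left_top above 75 N or contact force between oak_strip and right_top above 75 N).
It fails at once if a spoke is bent: the robot presses on the turnbuckle with more than 30 N (contact force between any of the fingers, the arm and turnbuckle above 30 N).
It fails at once if the robot leans on a worktop piece with more than 25 N (contact force between any of the fingers, the arm and left_top above 25 N or contact force between any of the fingers, the arm and right_top above 25 N).
It fails at once if the dark strip or another bystander is moved more than 30 mm (distance of any of dark_strip, glue, mug, coffee_jar, mallet, driver, plate, bowl from where it was at the start of the episode above 0.03 m).
It also fails if it takes over 72 s, if anything falls off the work surface, if the arm or the gripper's body presses on something with over 40 N, if the wrist force passes 120 N, or if a joint passes its speed limit or range.

## Working session

There is one attempt and no reset: what is moved stays moved. The work goes in short steps, Python scripts to look and compute and a shell command to move; the robot and the scene stay as the last step left them, time stands still between calls to the robot, and variables do not carry over. Pictures are saved under pics/ and viewed, at most 12 in all, crops included, and the job is handed in when it is done.

```bash
ls; mkdir -p pics; cat > h.py <<'E'
import numpy as np, cv2
from scipy.spatial.transform import Rotation as R
from plant import bot
def cam(name):
    m=bot.camera_model(name)
    K=np.array(m["camera_matrix"],float)
    if name=="wrist":
        s=bot.state(); T=np.eye(4); T[:3,:3]=R.from_rotvec(s["orientation"]).as_matrix(); T[:3,3]=s["tcp_pos"]
        T=T@np.array(m["T_tool_cam"])
    else:
        T=np.eye(4); a=np.array(m["attitude"],float)
        T[:3,:3]=a if a.shape==(3,3) else R.from_rotvec(a).as_matrix(); T[:3,3]=m["xyz"]
    return K,m["k1"],T
def ray(c,uv):
    K,k1,T=c
    d=np.array([(uv[0]-K[0,2])/K[0,0],(uv[1]-K[1,2])/K[1,1]]); u=d.copy()
    for _ in range(20): u=d/(1+k1*(u@u))
    return T[:3,3],T[:3,:3]@np.array([u[0],-u[1],-1.])
def onz(c,uv,z):
    o,d=ray(c,uv); return o+d*(z-o[2])/d[2]
def proj(c,p):
    K,k1,T=c
    q=T[:3,:3].T@(np.array(p,float)-T[:3,3]); u=np.array([q[0],-q[1]])/-q[2]
    u=u*(1+k1*(u@u)); return np.array([K[0,0]*u[0]+K[0,2],K[1,1]*u[1]+K[1,2]])
E
python3 - <<'E'
from h import *
for n in("scene","top","wrist"):
    print(n,bot.camera_model(n)); cv2.imwrite(f"pics/{n}0.png",bot.read_camera(n))
a=[cv2.imread(f"pics/{n}0.png") for n in("scene","top")]
print(bot.state())
E
```

```text
pics
scene {'camera_matrix': array([[433.95411585,   0.        , 278.99235672],
       [  0.        , 433.95411585, 210.51971413],
       [  0.        ,   0.        ,   1.        ]]), 'k1': -0.13899348862366642, 'xyz': array([1165.46032795, -346.05653226, 1329.34575204]), 'attitude': array([0.48695876, 0.28365416, 1.0801991 ])}
top {'camera_matrix': array([[425.46655378,   0.        , 282.58220859],
       [  0.        , 425.46655378, 209.70904431],
       [  0.        ,   0.        ,   1.        ]]), 'k1': 0.033996593030050155, 'xyz': array([ 376.72282077,   -5.24407525, 1253.61478733]), 'attitude': array([ 0.13068686, -0.09842057, -1.57862383])}
wrist {'camera_matrix': array([[363.41117149,   0.        , 282.14110561],
       [  0.        , 363.41117149, 206.35304772],
       [  0.        ,   0.        ,   1.        ]]), 'k1': -0.007649140181800594, 'T_tool_cam': array([[-3.81262058e-04,  9.46799514e-01,  3.21823765e-01,
         8.23270790e+01],
       [ 9.99999026e-01, -7.09956765e-05,  1.39355886e-03,
         7.93485602e-01],
       [ 1.34226895e-03,  3.21823983e-01, -9.46798565e-01,
        -1.17988292e+02],
       [ 0.00000000e+00,  0.00000000e+00,  0.00000000e+00,
         1.00000000e+00]])}
{'time_s': 0.15, 'qpos': array([-1.09152393,  0.50816649, -0.23750995,  1.50089997,  0.12569967,
        1.14891908, -0.15480942]), 'dq': array([-0.00014754, -0.00162762, -0.00012386, -0.00491971,  0.00020361,
        0.00019628,  0.00138685]), 'joint_torque': array([-2.52698424e-03, -6.21025872e+01, -2.18911082e+00, -2.49839902e+01,
        1.27935180e-02,  9.27037792e-03, -1.02173097e-07]), 'tcp_pos': array([228.15537017, 581.48944964, 255.61590986]), 'orientation': array([-5.83715983e-01, -3.08665932e+00,  2.18305877e-03]), 'wrist_force': array([-0.01964104,  0.54778288, -0.29653476]), 'torque': array([-0.01733116,  0.01029569, -0.00999233]), 'grip_force': 0.0, 'gripper_width': 0.9994638487752817}
```

View pics/top0.png

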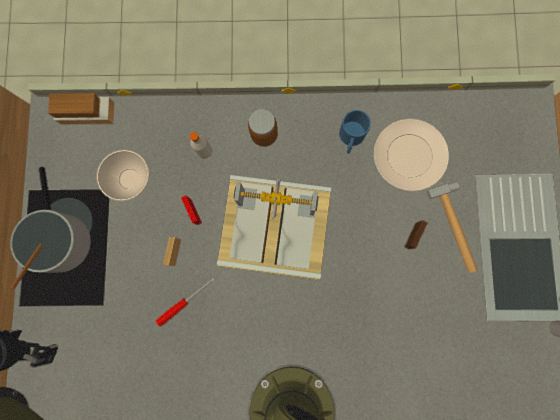

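View pics/scene0.png

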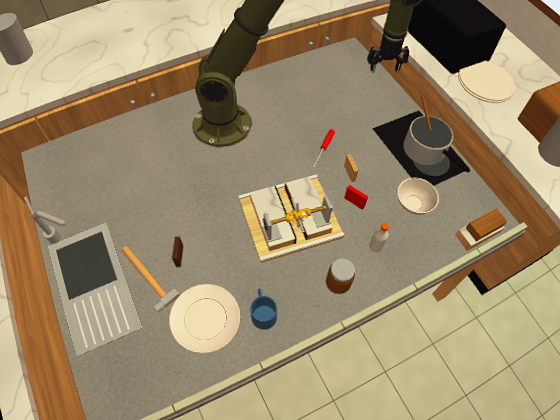

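The top view shows the robot base at (290,400) and the jig near (274,227), with the turnbuckle at (277,198). There are three strip candidates: pale oak at (172,251), red look-alike at (191,209) and dark at (416,235). The pale one matches the description, so I'll confirm it in a crop and measure it.

```bash
python3 - <<'E'
from h import *
t=cv2.imread("pics/top0.png"); s=cv2.imread("pics/scene0.png")
a=cv2.resize(t[165:290,130:345],None,fx=3.5,fy=3.5,interpolation=cv2.INTER_CUBIC)
cv2.imwrite("pics/crop1.png",a)
c=cam("top")
hsv=cv2.cvtColor(t,cv2.COLOR_BGR2HSV)
roi=np.zeros(t.shape[:2],np.uint8); roi[232:270,155:190]=1
m=((hsv[...,1]>70)&(roi>0)).astype(np.uint8)
ys,xs=np.nonzero(m); print(len(xs),xs.min(),xs.max(),ys.min(),ys.max())
for v in(110,130,150,170,190): print(v,((hsv[...,2]>v)&(m>0)).sum())
for y in range(234,268,3): print(y,[ (int(hsv[y,x,2]) if m[y,x] else 0) for x in range(160,184)])
for n,p in dict(tl=(230,177),tr=(330,187),br=(321,277),bl=(219,267)).items(): print(n,onz(c,p,22).round(0))
print("base",onz(c,(290,400),0).round())
E
```

```text
371 163 180 236 265
110 209
130 184
150 163
170 68
190 0
234 [0, 0, 0, 0, 0, 0, 0, 0, 0, 0, 0, 0, 0, 0, 0, 0, 0, 0, 0, 0, 0, 0, 0, 0]
237 [0, 0, 0, 0, 0, 0, 0, 0, 0, 166, 171, 156, 159, 167, 172, 111, 0, 0, 0, 0, 0, 0, 0, 0]
240 [0, 0, 0, 0, 0, 0, 0, 0, 149, 174, 169, 164, 171, 170, 133, 107, 102, 103, 102, 106, 107, 0, 0, 0]
243 [0, 0, 0, 0, 0, 0, 0, 0, 176, 170, 160, 170, 180, 168, 101, 105, 109, 101, 100, 104, 114, 0, 0, 0]
246 [0, 0, 0, 0, 0, 0, 0, 165, 175, 163, 166, 179, 170, 104, 102, 109, 107, 102, 103, 113, 0, 0, 0, 0]
249 [0, 0, 0, 0, 0, 0, 149, 176, 169, 163, 173, 169, 134, 108, 105, 113, 108, 101, 103, 0, 0, 0, 0, 0]
252 [0, 0, 0, 0, 0, 0, 174, 163, 162, 174, 183, 170, 106, 107, 107, 107, 103, 105, 110, 0, 0, 0, 0, 0]
255 [0, 0, 0, 0, 0, 163, 164, 163, 169, 179, 169, 110, 103, 103, 107, 107, 102, 109, 0, 0, 0, 0, 0, 0]
258 [0, 0, 0, 0, 144, 172, 164, 166, 178, 172, 137, 103, 110, 105, 106, 103, 109, 0, 0, 0, 0, 0, 0, 0]
261 [0, 0, 0, 0, 170, 168, 165, 172, 183, 165, 110, 107, 104, 108, 104, 103, 113, 0, 0, 0, 0, 0, 0, 0]
264 [0, 0, 0, 149, 158, 161, 172, 181, 169, 109, 104, 106, 106, 108, 99, 109, 0, 0, 0, 0, 0, 0, 0, 0]
267 [0, 0, 0, 0, 0, 0, 0, 0, 0, 0, 0, 0, 0, 0, 0, 0, 0, 0, 0, 0, 0, 0, 0, 0]
tl [658. 174.  22.]
tr [ 623. -121.   22.]
br [362. -89.  22.]
bl [393. 204.  22.]
base [27.  4.  0.]
```

View pics/crop1.png

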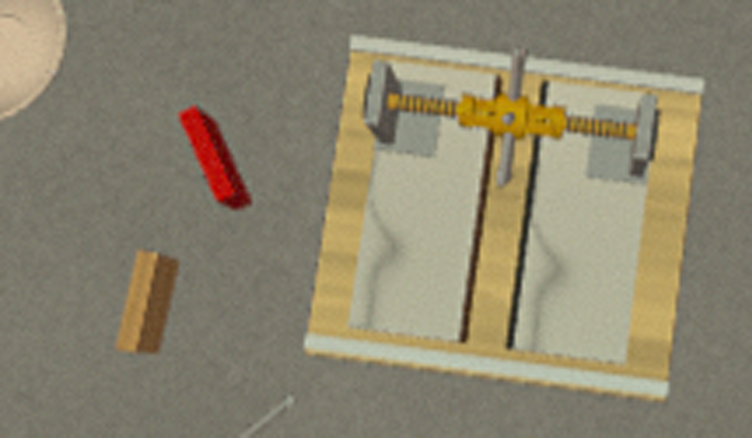

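The crop confirms it. The pale oak strip stands at crop (145,300), beside the red look-alike at (213,160). The jig's near gap lies between the dark lipping (480,220) and the rubber seal (528,220). Next I'll work out the oak's pose.

```bash
cat >> h.py <<'E'
def strip(c,m,z):
    p=np.argwhere(m)[:,::-1]; w=np.array([onz(c,q,z)[:2] for q in p],np.float32)
    (cx,cy),(a,b),ang=cv2.minAreaRect(w)
    if a<b: ang+=90
    return (cx,cy),(a,b),(ang+90)%180-90
def tool(p):
    s=bot.state(); M=R.from_rotvec(s["orientation"]).as_matrix()
    return M.T@(np.array(p)-s["tcp_pos"])
E
python3 - <<'E'
from h import *
t=cv2.imread("pics/top0.png"); c=cam("top")
hsv=cv2.cvtColor(t,cv2.COLOR_BGR2HSV)
m=(hsv[...,1]>70)&(hsv[...,2]>138); r=np.zeros_like(m); r[232:270,155:190]=1
o=strip(c,m&r,70); print(o)
(x,y),_,a=o
print("to above oak z=200+", tool([x,y,230])/10)
M=R.from_rotvec(bot.state()["orientation"]).as_matrix(); print(np.degrees(np.arctan2(M[1,:2],M[0,:2])))
E
```

```text
((439.8319091796875, 337.0030822753906), (17.324501037597656, 80.41960144042969), -10.947731018066406)
to above oak z=200+ [-28.63347789 -15.02714044   2.58382515]
[158.58259389  68.58259084]
```

```bash
python3 -m inch '[{"linear":[-4,-2.1,0.3],"spin":-2,"grip":0},{"linear":[-8,-4.2,0.6],"spin":-4,"grip":0},{"linear":[-12,-6.3,1],"spin":-6,"grip":0},{"linear":[-15.6,-8.2,1.4],"spin":-8,"grip":0},{"linear":[-19.2,-10.1,1.8],"spin":-10,"grip":0},{"linear":[-22.8,-12,2.2],"spin":-10.5,"grip":0},{"linear":[-26.4,-13.9,2.5],"spin":-10.5,"grip":0},{"linear":[-28.6,-15,2.6],"spin":-10.5,"grip":0},{"linear":[-28.6,-15,2.6],"spin":-10.5,"grip":0},{"linear":[-28.6,-15,2.6],"spin":-10.5,"grip":0},{"linear":[-28.6,-15,2.6],"spin":-10.5,"grip":0}]' 40
python3 - <<'E'
from h import *
c=cam("wrist"); w=bot.read_camera("wrist"); cv2.imwrite("pics/w1.png",w)
print(proj(c,[440,337,70]))
E
```

```text
time_s: 1.07
tcp_pos: [439.3, 338.2, 230.2]
orientation: [-0.299, -3.127, -0.001]
wrist_force: [-0.6, 1.2, 0.9]
gripper_width: 0.999
grip_force: 0.0
[280.48308582 193.06221   ]
```

View pics/w1.png

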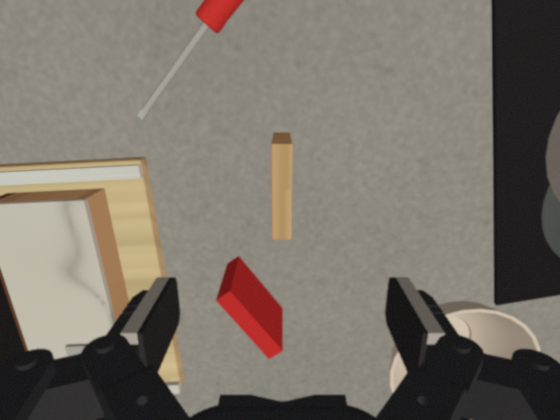

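The oak top face runs from (272,143) to (293,239), centred under the tool. The red look-alike at (250,308) is beyond its far end and clear of the fingers.

```bash
python3 - <<'E'
from h import *
w=cv2.imread("pics/w1.png"); c=cam("wrist"); h=cv2.cvtColor(w,cv2.COLOR_BGR2HSV)
r=np.zeros(h.shape[:2],bool); r[120:250,260:305]=1
m=(h[...,1]>70)&(h[...,2]>135)&r
print(h[190,282],h[137,282])
n,l,st,_=cv2.connectedComponentsWithStats(m.astype(np.uint8)); k=1+np.argmax(st[1:,4]); print(st[k])
(x,y),d,a=strip(c,l==k,70); print(x,y,d,a)
M=R.from_rotvec(bot.state()["orientation"]).as_matrix(); print(np.degrees(np.arctan2(M[1,0],M[0,0])))
print(tool([x,y,71])/10)
E
```

```text
[ 17 109 177] [ 15 126 115]
[ 271  143   22   97 2011]
439.72674560546875 338.351318359375 (16.50934410095215, 79.9074935913086) -11.152763366699219
169.1734612405109
[-0.11393169 -0.03907276 15.92576677]
```

```bash
python3 -m inch '[{"linear":[-0.1,0,3],"spin":0,"grip":0},{"linear":[-0.1,0,6],"spin":0,"grip":0},{"linear":[-0.1,0,9],"spin":0,"grip":0},{"linear":[-0.1,0,12],"spin":0,"grip":0},{"linear":[-0.1,0,14],"spin":0,"grip":0},{"linear":[-0.1,0,15.5],"spin":0,"grip":0},{"linear":[-0.1,0,16],"spin":0,"grip":0},{"linear":[-0.1,0,16],"spin":0,"grip":0}]'
python3 -m inch '[{"linear":[0,0,0],"spin":0,"grip":1},{"linear":[0,0,0],"spin":0,"grip":1},{"linear":[0,0,0],"spin":0,"grip":1},{"linear":[0,0,0],"spin":0,"grip":1},{"linear":[0,0,0],"spin":0,"grip":1},{"linear":[0,0,0],"spin":0,"grip":1},{"linear":[0,0,0],"spin":0,"grip":1},{"linear":[0,0,0],"spin":0,"grip":1}]' 40
```

```text
time_s: 1.78
tcp_pos: [439.2, 338.5, 69.2]
orientation: [-0.295, -3.126, 0.002]
wrist_force: [0.6, -0.6, -0.6]
gripper_width: 1.003
grip_force: 0.0
time_s: 2.45
tcp_pos: [441.0, 337.7, 70.9]
orientation: [0.299, 3.127, 0.001]
wrist_force: [-1.1, -1.2, 5.8]
gripper_width: 0.189
grip_force: 40.9
```

Gripped at about 16 mm wide, which agrees with the measured thickness. I'll lift it and carry it over the slot.

```bash
python3 -m inch '[{"linear":[0,0,-2],"spin":0,"grip":1},{"linear":[0,0,-5],"spin":0,"grip":1},{"linear":[0,0,-8],"spin":0,"grip":1},{"linear":[0,0,-10],"spin":0,"grip":1},{"linear":[0,0,-11],"spin":0,"grip":1},{"linear":[0,0,-11],"spin":0,"grip":1}]'
python3 -m inch '[{"linear":[-0.4,-2,0],"spin":-1,"grip":1},{"linear":[-1.1,-5,0],"spin":-2,"grip":1},{"linear":[-1.8,-8.5,0],"spin":-3,"grip":1},{"linear":[-2.6,-12,0],"spin":-4,"grip":1},{"linear":[-3.4,-15.5,0],"spin":-4.2,"grip":1},{"linear":[-4.2,-19,0],"spin":-4.2,"grip":1},{"linear":[-4.9,-22.5,0],"spin":-4.2,"grip":1},{"linear":[-5.6,-25.5,0],"spin":-4.2,"grip":1},{"linear":[-6,-27.5,0],"spin":-4.2,"grip":1},{"linear":[-6.2,-28.2,0],"spin":-4.2,"grip":1},{"linear":[-6.2,-28.2,0],"spin":-4.2,"grip":1},{"linear":[-6.2,-28.2,0],"spin":-4.2,"grip":1}]'
python3 - <<'E'
from h import *
w=bot.read_camera("wrist"); cv2.imwrite("pics/w2.png",w)
E
```

```text
time_s: 2.95
tcp_pos: [441.5, 338.1, 182.2]
orientation: [0.299, 3.125, 0.004]
wrist_force: [-0.3, 0.1, -1.5]
gripper_width: 0.186
grip_force: 40.0
time_s: 3.95
tcp_pos: [447.8, 49.5, 179.5]
orientation: [-0.184, -3.135, -0.001]
wrist_force: [-0.2, 0.8, -1.8]
gripper_width: 0.182
grip_force: 39.9
```

View pics/w2.png

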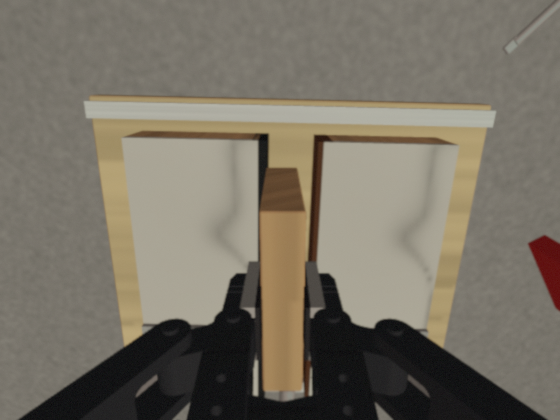

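The held strip shows at (282,190–390) over the board. The black seal is at (264,150), the brown lipping at (318,150), and the near rail runs along row 113.

```bash
python3 - <<'E'
from h import *
w=cv2.imread("pics/w2.png"); c=cam("wrist")
for y in(145,165,185): print(y,[(x,tuple(int(v) for v in w[y,x])) for x in list(range(254,274,1))+list(range(306,326,1))])
# rail: left and right ends, near lower edge
for p in((86,112),(494,118),(95,97),(490,106)): print(onz(c,p,24 if p[1]>108 else 0).round(1))
E
```

```text
145 [(254, (148, 162, 167)), (255, (147, 161, 166)), (256, (144, 158, 163)), (257, (125, 138, 143)), (258, (82, 90, 94)), (259, (39, 41, 41)), (260, (24, 27, 26)), (261, (28, 28, 30)), (262, (27, 27, 27)), (263, (28, 30, 28)), (264, (26, 30, 27)), (265, (24, 25, 25)), (266, (27, 27, 30)), (267, (33, 45, 50)), (268, (60, 86, 100)), (269, (88, 124, 141)), (270, (102, 141, 159)), (271, (104, 145, 163)), (272, (105, 145, 163)), (273, (105, 145, 162)), (306, (104, 146, 164)), (307, (105, 146, 164)), (308, (106, 146, 164)), (309, (106, 146, 164)), (310, (106, 146, 164)), (311, (102, 144, 161)), (312, (94, 133, 151)), (313, (72, 101, 120)), (314, (36, 55, 72)), (315, (17, 29, 48)), (316, (19, 30, 48)), (317, (23, 33, 54)), (318, (27, 41, 65)), (319, (29, 44, 72)), (320, (32, 49, 77)), (321, (32, 51, 78)), (322, (50, 65, 86)), (323, (95, 110, 121)), (324, (131, 145, 153)), (325, (147, 161, 166))]
165 [(254, (151, 166, 170)), (255, (151, 166, 170)), (256, (147, 162, 167)), (257, (128, 142, 146)), (258, (82, 93, 96)), (259, (42, 46, 45)), (260, (30, 29, 29)), (261, (28, 28, 29)), (262, (30, 30
[... 974 characters left out ...]
 (266, (47, 70, 95)), (267, (47, 69, 94)), (268, (47, 69, 95)), (269, (46, 70, 95)), (270, (46, 70, 95)), (271, (48, 71, 96)), (272, (45, 70, 95)), (273, (47, 71, 96)), (306, (113, 154, 172)), (307, (114, 155, 173)), (308, (111, 153, 172)), (309, (110, 151, 170)), (310, (101, 139, 158)), (311, (75, 107, 125)), (312, (40, 59, 77)), (313, (18, 28, 49)), (314, (18, 28, 47)), (315, (20, 33, 54)), (316, (26, 41, 67)), (317, (29, 45, 74)), (318, (29, 47, 76)), (319, (36, 51, 79)), (320, (63, 77, 96)), (321, (108, 123, 133)), (322, (141, 155, 161)), (323, (147, 162, 167)), (324, (148, 164, 169)), (325, (149, 164, 169))]
[369.3 -85.   24. ]
[408.3 212.3  24. ]
[359.2 -87.4   0. ]
[402.2 221.9   0. ]
```

```bash
python3 - <<'E'
from h import *
c=cam("wrist")
P=lambda u,v,z=56: onz(c,(u,v),z)[:2]
r1,r2=P(258,145),P(258,215); l1,l2=P(322.3,145),P(320.3,185)
t1,t2=P(128,138),P(455,145)
print(r1,r2,l1,l2,t1,t2)
for a,b in((r1,r2),(l1,l2)): d=b-a; print("yaw",np.degrees(np.arctan2(d[1],d[0])))
d=t2-t1; print("front yaw",np.degrees(np.arctan2(d[1],d[0]))-90,np.linalg.norm(d))
M=R.from_rotvec(bot.state()["orientation"]).as_matrix(); print("tool",np.degrees(np.arctan2(M[1,0],M[0,0]))-180)
# strip held bottom near edge (z ~110): edges
z=bot.state()["tcp_pos"][2]-70.5
s1,s2=onz(c,(262.5,185),z),onz(c,(301,185),z); print("strip near bottom",s1,s2, "tcp",bot.state()["tcp_pos"])
y=np.radians(-7.0); J=np.array([[np.cos(y),-np.sin(y)],[np.sin(y),np.cos(y)]])
f=lambda p:(np.array(p)[:2]-[513,45])@J
for n,p in dict(r1=r1,l1=l1,t1=t1,t2=t2,tcp=bot.state()["tcp_pos"],s1=s1,s2=s2).items(): print(n,f(p).round(1))
t=cam("top")
for p in((130+480/3.5,165+220/3.5),(130+523/3.5,165+220/3.5)): print("top view",onz(t,p,56),f(onz(t,p,56)))
E
```

```text
[403.1527165  39.702227 ] [452.19991083  32.91393215] [408.1032379   82.14035986] [435.38435224  78.54216629] [388.54315931 -45.09666397] [418.27494296 169.87224879]
yaw -7.879866723602748
yaw -7.513556057790938
front yaw -7.87447175312235 217.01523544092655
tool -6.642266836071258
strip near bottom [416.64615507  43.69648845 109.17488467] [419.04164381  64.2372915  109.17488467] tcp [447.93916576  50.25951383 179.67488467]
r1 [-108.4  -18.6]
l1 [-108.6   24.1]
t1 [-112.5 -104.6]
t2 [-109.2  112.4]
tcp [-65.2  -2.7]
s1 [-95.5 -13. ]
s2 [-95.6   7.6]
top view [501.21392256  62.72473325  56.        ] [-13.85832741  16.15625425]
top view [500.80875534  27.948372    56.        ] [-10.02230226 -18.41026673]
```

```bash
python3 -m inch '[{"linear":[-0.45,0.55,0],"spin":1.1,"grip":1},{"linear":[-0.45,0.55,1.5],"spin":1.1,"grip":1},{"linear":[-0.45,0.55,3],"spin":1.1,"grip":1},{"linear":[-0.45,0.55,4],"spin":1.1,"grip":1},{"linear":[-0.45,0.55,4.5],"spin":1.1,"grip":1},{"linear":[-0.45,0.55,4.5],"spin":1.1,"grip":1},{"linear":[-0.45,0.55,4.5],"spin":1.1,"grip":1}]'
python3 - <<'E'
from h import *
w=bot.read_camera("wrist"); cv2.imwrite("pics/w3.png",cv2.resize(w[60:340,180:400],None,fx=2.1,fy=2.1))
E
```

```text
time_s: 4.58
tcp_pos: [453.3, 54.9, 135.3]
orientation: [-0.211, -3.134, -0.0]
wrist_force: [0.6, -0.9, -0.6]
gripper_width: 0.185
grip_force: 40.0
```

View pics/w3.png

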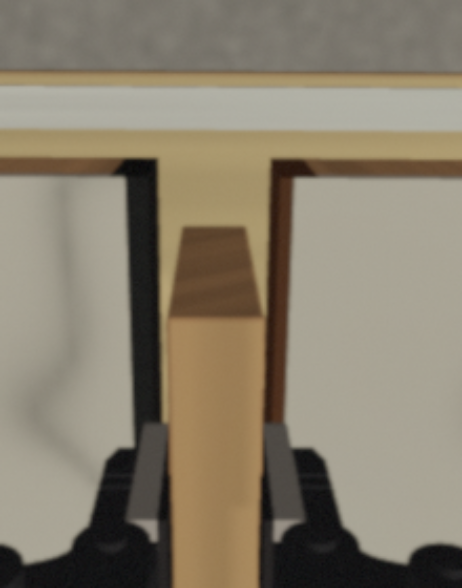

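The strip's bottom edge spans crop columns 183–246, centred in the gap (160–270) and parallel to it. I'll lower it now.

```bash
python3 -m inch '[{"linear":[0,0,1],"spin":0,"grip":1},{"linear":[0,0,2],"spin":0,"grip":1},{"linear":[0,0,3],"spin":0,"grip":1},{"linear":[0,0,3.8],"spin":0,"grip":1},{"linear":[0,0,4.3],"spin":0,"grip":1},{"linear":[0,0,4.5],"spin":0,"grip":1},{"linear":[0,0,4.6],"spin":0,"grip":1},{"linear":[0,0,4.6],"spin":0,"grip":1}]'
```

```text
time_s: 5.3
tcp_pos: [453.4, 53.9, 89.4]
orientation: [0.214, 3.134, 0.0]
wrist_force: [0.1, -0.5, -0.6]
gripper_width: 0.181
grip_force: 40.0
```

```bash
python3 -m inch '[{"linear":[0,0,0.1],"spin":0,"grip":1},{"linear":[0,0,0.1],"spin":0,"grip":1},{"linear":[0,0,0.1],"spin":0,"grip":0.5},{"linear":[0,0,0.1],"spin":0,"grip":0.5},{"linear":[0,0,0.1],"spin":0,"grip":0.5},{"linear":[0,0,0.1],"spin":0,"grip":0.5},{"linear":[0,0,0.1],"spin":0,"grip":0.5},{"linear":[0,0,-1],"spin":0,"grip":0.5},{"linear":[0,0,-3],"spin":0,"grip":0.5},{"linear":[0,0,-6],"spin":0,"grip":0.5},{"linear":[0,0,-8],"spin":0,"grip":0.5},{"linear":[0,0,-9],"spin":0,"grip":0.5}]'
python3 - <<'E'
from h import *
c=cam("wrist"); w=bot.read_camera("wrist"); cv2.imwrite("pics/w4.png",w); cv2.imwrite("pics/t4.png",bot.read_camera("top"))
print(bot.state()["wrist_force"],bot.state()["tcp_pos"])
E
```

```text
time_s: 6.3
tcp_pos: [454.2, 54.1, 181.7]
orientation: [0.214, 3.131, 0.001]
wrist_force: [0.0, -0.5, -0.2]
gripper_width: 0.499
grip_force: 0.0
[-0.93850472 -0.26096315 -0.81552613] [454.26480671  53.9651367  180.92953495]
```

View pics/w4.png

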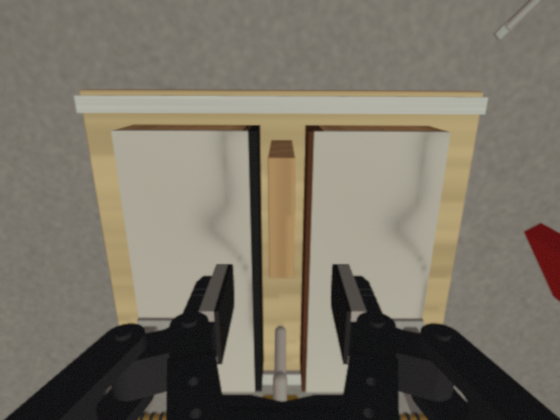

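The strip stands alone in the gap at (282,215). A spoke tip facing the robot shows at (281,328). I'll cast the spoke tips onto the spoke plane to get the turnbuckle's phase.

```bash
cat >> h.py <<'E'
Y=np.radians(-7.7); ex=np.array([np.cos(Y),np.sin(Y),0]); ey=np.array([-np.sin(Y),np.cos(Y),0])
HUB=np.array([576.8,38.5,125.])
def onplane(c,uv):
    o,d=ray(c,uv); p=o+d*((HUB-o)@ey)/(d@ey) if False else None
    t=((HUB-o)@ey)/(d@ey); p=o+t*d-HUB
    return p@ex,p[2]
E
python3 - <<'E'
from h import *
from plant import bot
cw=cam("wrist"); ct=cam("top"); cs=cam("scene")
# spokes: for phase phi predict tips in each camera
for ph in range(0,60,10):
    out=[]
    for k in range(6):
        a=np.radians(ph+60*k); p=HUB+60*(np.sin(a)*ex+np.array([0,0,np.cos(a)]))
        out.append((ph+60*k,tuple(proj(ct,p).round(0)),tuple(proj(cw,p).round(0))))
    print(ph,[o for o in out if o[0]<=100 or o[0]>=260])
print("hub top",proj(ct,HUB+[0,0,17]), proj(cw,HUB+[0,0,17]))
s=bot.read_camera("scene"); t=cv2.imread("pics/t4.png"); w=cv2.imread("pics/w4.png")
A=cv2.resize(s[185:245,250:350],None,fx=4,fy=4,interpolation=cv2.INTER_CUBIC)
B=cv2.resize(t[170:230,227:327],None,fx=4,fy=4,interpolation=cv2.INTER_CUBIC)
cv2.imwrite("pics/sp.png",np.hstack([A,B]))
E
```

```text
0 [(0, (np.float64(274.0), np.float64(193.0)), (np.float64(284.0), np.float64(533.0))), (60, (np.float64(277.0), np.float64(176.0)), (np.float64(284.0), np.float64(531.0))), (300, (np.float64(272.0), np.float64(215.0)), (np.float64(284.0), np.float64(400.0)))]
10 [(10, (np.float64(274.0), np.float64(189.0)), (np.float64(284.0), np.float64(545.0))), (70, (np.float64(277.0), np.float64(175.0)), (np.float64(284.0), np.float64(518.0))), (310, (np.float64(272.0), np.float64(212.0)), (np.float64(284.0), np.float64(423.0)))]
20 [(20, (np.float64(275.0), np.float64(186.0)), (np.float64(284.0), np.float64(551.0))), (80, (np.float64(277.0), np.float64(175.0)), (np.float64(284.0), np.float64(504.0))), (260, (np.float64(272.0), np.float64(219.0)), (np.float64(284.0), np.float64(336.0))), (320, (np.float64(272.0), np.float64(209.0)), (np.float64(284.0), np.float64(448.0)))]
30 [(30, (np.float64(275.0), np.float64(182.0)), (np.float64(284.0), np.float64(552.0))), (90, (np.float64(277.0), np.float64(176.0)), (np.float64(284.0), np.float64(488.0))), (270, (np.float64(272.0), np.float64(219.0)), (np.float64(284.0), np.float64(347.0))), (330, (np.float64(272.0), np.float64(205.0)), (np.float64(284.0), np.float64(473.0)))]
40 [(40, (np.float64(276.0), np.float64(180.0)), (np.float64(284.0), np.float64(549.0))), (100, (np.float64(277.0), np.float64(177.0)), (np.float64(284.0), np.float64(472.0))), (280, (np.float64(272.0), np.float64(218.0)), (np.float64(284.0), np.float64(361.0))), (340, (np.float64(273.0), np.float64(201.0)), (np.float64(284.0), np.float64(497.0)))]
50 [(50, (np.float64(276.0), np.float64(177.0)), (np.float64(284.0), np.float64(541.0))), (290, (np.float64(272.0), np.float64(217.0)), (np.float64(284.0), np.float64(379.0))), (350, (np.float64(273.0), np.float64(197.0)), (np.float64(284.0), np.float64(517.0)))]
hub top [274.29214589 196.07352371] [283.78277969 448.83189876]
```

View pics/sp.png

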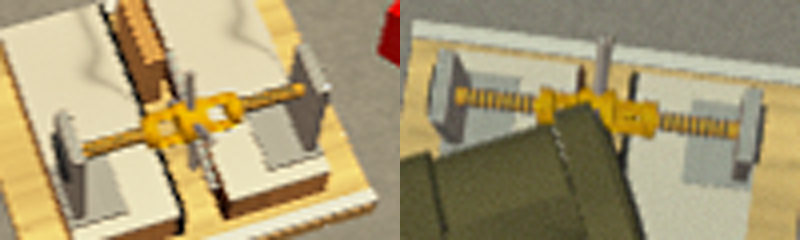

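The scene crop shows one spoke nearly vertical at (190,90) and the far-side spokes beyond it. With the end-on dot over the hub in the top view, this puts the phase near 0, with the vertical spoke leaning slightly toward the robot. I'll shut the gripper and lower it behind that spoke.

```bash
python3 -m inch '[{"linear":[0,0,-2],"spin":0,"grip":1},{"linear":[0,0,-4],"spin":0,"grip":1},{"linear":[0,0,-5],"spin":0,"grip":1},{"linear":[-2,0,-5],"spin":0,"grip":1},{"linear":[-5,0,-5],"spin":0,"grip":1},{"linear":[-7.5,0.1,-5],"spin":0,"grip":1},{"linear":[-8.5,0.1,-5],"spin":0,"grip":1},{"linear":[-8.5,0.1,-4],"spin":0,"grip":1},{"linear":[-8.5,0.1,-2.5],"spin":0,"grip":1},{"linear":[-8.5,0.1,-1.5],"spin":0,"grip":1},{"linear":[-8.5,0.1,-1],"spin":0,"grip":1},{"linear":[-8.5,0.1,-1],"spin":0,"grip":1}]'
python3 - <<'E'
from h import *
c=cam("wrist"); w=bot.read_camera("wrist"); cv2.imwrite("pics/w5.png",w)
s=bot.state(); p=np.array(s["tcp_pos"])-HUB; print(p@ex,p@ey,p[2]-25,s["wrist_force"],s["gripper_width"])
for a in(-120,-60,-70,-50,0): 
  q=np.radians(a); print(a,proj(c,HUB+60*(np.sin(q)*ex+np.array([0,0,np.cos(q)]))))
A=cv2.resize(bot.read_camera("scene")[165:245,250:350],None,fx=4,fy=4,interpolation=cv2.INTER_CUBIC)
cv2.imwrite("pics/sp2.png",np.hstack([A,cv2.resize(w[:,80:],(365,320))]))
E
```

```text
time_s: 7.45
tcp_pos: [535.8, 43.3, 187.5]
orientation: [-0.213, -3.131, 0.001]
wrist_force: [0.5, 0.2, -0.1]
gripper_width: 0.003
grip_force: 0.0
-40.585539920086774 -0.5606090998184873 38.54658293769282 [-0.16815574  0.80364127  1.23110723] 0.002861091606248695
-120 [282.86628283 206.88757006]
-60 [282.81128831 248.94552229]
-70 [282.81005835 231.96257491]
-50 [282.81857244 269.77952758]
0 [282.93459599 390.9673451 ]
```

View pics/sp2.png

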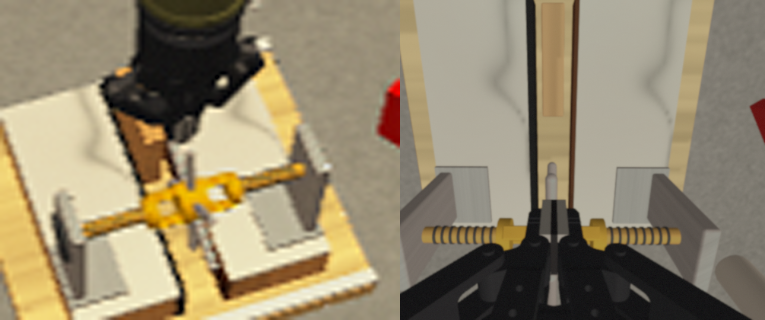

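```bash
python3 -m inch '[{"linear":[-0.4,0,0],"spin":0,"grip":1},{"linear":[-0.8,0,0],"spin":0,"grip":1},{"linear":[-1.2,0,0],"spin":0,"grip":1},{"linear":[-1.5,0,0],"spin":0,"grip":1},{"linear":[-1.8,0,0],"spin":0,"grip":1},{"linear":[-2.1,0,0],"spin":0,"grip":1},{"linear":[-2.4,0,0],"spin":0,"grip":1},{"linear":[-2.8,0,0],"spin":0,"grip":1},{"linear":[-3.2,0,0],"spin":0,"grip":1},{"linear":[-3.6,0,0],"spin":0,"grip":1},{"linear":[-4,0,0],"spin":0,"grip":1},{"linear":[-4.4,0,0],"spin":0,"grip":1}]'
cat > st.py <<'E'
from h import *
s=bot.state(); p=np.array(s["tcp_pos"])-HUB; f=np.array(s["wrist_force"])
print("x %.1f y %.1f zb %.1f"%(p@ex,p@ey,p[2]-25),"F",(f@ex).round(1),(f@ey).round(1),f[2].round(1))
E
python3 st.py
```

```text
time_s: 8.55
tcp_pos: [578.0, 37.2, 188.3]
orientation: [-0.213, -3.126, 0.002]
wrist_force: [-9.6, 1.6, -1.0]
gripper_width: 0.0
grip_force: 4.6
x 1.4 y -1.1 zb 38.3 F -9.8 0.3 -1.0
```

```bash
python3 -m inch '[{"linear":[-0.4,0,0],"spin":0,"grip":1},{"linear":[-0.8,0,0],"spin":0,"grip":1},{"linear":[-1.2,0,0],"spin":0,"grip":1},{"linear":[-1.5,0,0],"spin":0,"grip":1},{"linear":[-1.5,0,0],"spin":0,"grip":1}]'; python3 st.py
```

```text
time_s: 8.97
tcp_pos: [594.0, 35.8, 188.4]
orientation: [-0.213, -3.128, 0.0]
wrist_force: [-8.3, 1.2, 1.4]
gripper_width: -0.003
grip_force: 3.2
x 17.4 y -0.4 zb 38.4 F -8.4 0.1 1.4
```

```bash
python3 -m inch '[{"linear":[0.5,0,0],"spin":0,"grip":1},{"linear":[0.6,0,-1],"spin":0,"grip":1},{"linear":[0.6,0,-3],"spin":0,"grip":1},{"linear":[0.6,0,-3.5],"spin":0,"grip":1},{"linear":[1.2,0,-3.5],"spin":0,"grip":1},{"linear":[4,0,-3.5],"spin":0,"grip":1},{"linear":[6,0,-3.5],"spin":0,"grip":1},{"linear":[6.3,0,-3],"spin":0,"grip":1},{"linear":[6.3,0,-1.5],"spin":0,"grip":1},{"linear":[6.3,0,-0.2],"spin":0,"grip":1},{"linear":[6.3,0,0],"spin":0,"grip":1},{"linear":[6.3,0,0],"spin":0,"grip":1}]'; python3 st.py
python3 -m inch '[{"linear":[-0.4,0,0],"spin":0,"grip":1},{"linear":[-0.8,0,0],"spin":0,"grip":1},{"linear":[-1.2,0,0],"spin":0,"grip":1},{"linear":[-1.6,0,0],"spin":0,"grip":1},{"linear":[-2,0,0],"spin":0,"grip":1},{"linear":[-2.4,0,0],"spin":0,"grip":1},{"linear":[-2.8,0,0],"spin":0,"grip":1},{"linear":[-3.2,0,0],"spin":0,"grip":1},{"linear":[-3.6,0,0],"spin":0,"grip":1},{"linear":[-4,0,0],"spin":0,"grip":1},{"linear":[-4.4,0,0],"spin":0,"grip":1},{"linear":[-4.8,0,0],"spin":0,"grip":1}]'; python3 st.py
```

```text
time_s: 9.97
tcp_pos: [533.2, 43.6, 188.4]
orientation: [-0.214, -3.132, 0.001]
wrist_force: [0.2, -0.0, 0.6]
gripper_width: 0.001
grip_force: 0.0
x -43.9 y -0.8 zb 38.4 F 0.2 0.0 0.6
time_s: 10.97
tcp_pos: [578.3, 37.1, 188.6]
orientation: [-0.214, -3.127, 0.002]
wrist_force: [-10.1, 1.2, -2.7]
gripper_width: -0.001
grip_force: 4.5
x 1.7 y -1.1 zb 38.6 F -10.1 -0.2 -2.7
```

Pushing cleanly. I'll finish this 60° stroke and reset for the next one.

```bash
python3 -m inch '[{"linear":[-0.4,0,0],"spin":0,"grip":1},{"linear":[-0.8,0,0],"spin":0,"grip":1},{"linear":[-1.2,0,0],"spin":0,"grip":1},{"linear":[-1.5,0,0],"spin":0,"grip":1},{"linear":[-1.5,0,0],"spin":0,"grip":1}]'; python3 st.py
python3 -m inch '[{"linear":[0.5,0,0],"spin":0,"grip":1},{"linear":[0.6,0,-1],"spin":0,"grip":1},{"linear":[0.6,0,-3],"spin":0,"grip":1},{"linear":[0.6,0,-3.5],"spin":0,"grip":1},{"linear":[1.2,0,-3.5],"spin":0,"grip":1},{"linear":[4,0,-3.5],"spin":0,"grip":1},{"linear":[6,0,-3.5],"spin":0,"grip":1},{"linear":[6.3,0,-3],"spin":0,"grip":1},{"linear":[6.3,0,-1.5],"spin":0,"grip":1},{"linear":[6.3,0,-0.2],"spin":0,"grip":1},{"linear":[6.3,0,0],"spin":0,"grip":1},{"linear":[6.3,0,0],"spin":0,"grip":1}]'; python3 st.py
python3 - <<'E'
from h import *
c=cam("wrist"); w=bot.read_camera("wrist"); cv2.imwrite("pics/w6.png",w)
g=cv2.cvtColor(w,cv2.COLOR_BGR2HSV)
for x in (-40,-75):
    q=proj(c,HUB+(-125+x*0.5)*ex+[0,0,-69]); r=int(q[1]); print(r,q[0])
    if 0<=r<420: print([(u,int(w[r,u,0]),int(w[r,u,2])) for u in range(240,326,1)])
E
```

```text
time_s: 11.38
tcp_pos: [594.1, 35.8, 188.7]
orientation: [-0.213, -3.129, -0.0]
wrist_force: [-7.0, 1.9, 0.9]
gripper_width: -0.0
grip_force: 3.1
x 17.5 y -0.3 zb 38.7 F -7.2 1.0 0.9
time_s: 12.38
tcp_pos: [533.2, 43.6, 188.4]
orientation: [-0.214, -3.133, 0.001]
wrist_force: [0.6, -0.8, -0.3]
gripper_width: 0.003
grip_force: 0.0
x -43.8 y -0.8 zb 38.4 F 0.7 -0.7 -0.3
52 282.5882822866747
[(240, 153, 170), (241, 154, 171), (242, 154, 172), (243, 155, 172), (244, 156, 172), (245, 156, 174), (246, 156, 173), (247, 158, 175), (248, 158, 175), (249, 157, 175), (250, 158, 176), (251, 158, 176), (252, 154, 172), (253, 136, 152), (254, 86, 98), (255, 38, 42), (256, 31, 29), (257, 27, 30), (258, 29, 30), (259, 30, 32), (260, 27, 28), (261, 29, 29), (262, 26, 26), (263, 29, 30), (264, 28, 43), (265, 51, 88), (266, 73, 131), (267, 87, 157), (268, 96, 170), (269, 98, 171), (270, 97, 172), (271, 96, 172), (272, 96, 171), (273, 94, 170), (274, 95, 169), (275, 95, 168), (276, 94, 167), (277, 93, 165), (278, 92, 164), (279, 91, 163), (280, 91, 163), (281, 91, 162), (282, 90, 162), (283, 89, 161), (
[... 1403 characters left out ...]
83, 91, 161), (284, 90, 161), (285, 90, 161), (286, 89, 160), (287, 90, 161), (288, 90, 161), (289, 89, 161), (290, 93, 165), (291, 93, 165), (292, 96, 169), (293, 97, 172), (294, 97, 173), (295, 98, 170), (296, 102, 167), (297, 106, 166), (298, 101, 159), (299, 79, 130), (300, 42, 81), (301, 25, 62), (302, 27, 71), (303, 33, 79), (304, 34, 80), (305, 34, 79), (306, 55, 92), (307, 100, 126), (308, 140, 159), (309, 156, 173), (310, 158, 175), (311, 160, 176), (312, 159, 176), (313, 160, 176), (314, 158, 176), (315, 158, 175), (316, 158, 175), (317, 158, 175), (318, 159, 176), (319, 159, 175), (320, 159, 176), (321, 157, 174), (322, 157, 175), (323, 158, 175), (324, 158, 175), (325, 158, 175)]
```

```bash
python3 -m inch '[{"linear":[-0.4,0,0],"spin":0,"grip":1},{"linear":[-0.8,0,0],"spin":0,"grip":1},{"linear":[-1.2,0,0],"spin":0,"grip":1},{"linear":[-1.6,0,0],"spin":0,"grip":1},{"linear":[-2,0,0],"spin":0,"grip":1},{"linear":[-2.4,0,0],"spin":0,"grip":1},{"linear":[-2.8,0,0],"spin":0,"grip":1},{"linear":[-3.2,0,0],"spin":0,"grip":1},{"linear":[-3.6,0,0],"spin":0,"grip":1},{"linear":[-4,0,0],"spin":0,"grip":1},{"linear":[-4.4,0,0],"spin":0,"grip":1},{"linear":[-4.8,0,0],"spin":0,"grip":1}]'; python3 st.py
python3 -m inch '[{"linear":[-0.4,0,0],"spin":0,"grip":1},{"linear":[-0.8,0,0],"spin":0,"grip":1},{"linear":[-1.2,0,0],"spin":0,"grip":1},{"linear":[-1.5,0,0],"spin":0,"grip":1},{"linear":[-1.5,0,0],"spin":0,"grip":1}]'; python3 st.py
python3 -m inch '[{"linear":[0.5,0,0],"spin":0,"grip":1},{"linear":[0.6,0,-1],"spin":0,"grip":1},{"linear":[0.6,0,-3],"spin":0,"grip":1},{"linear":[0.6,0,-3.5],"spin":0,"grip":1},{"linear":[1.2,0,-3.5],"spin":0,"grip":1},{"linear":[4,0,-3.5],"spin":0,"grip":1},{"linear":[6,0,-3.5],"spin":0,"grip":1},{"linear":[6.3,0,-3],"spin":0,"grip":1},{"linear":[6.3,0,-1.5],"spin":0,"grip":1},{"linear":[6.3,0,-0.2],"spin":0,"grip":1},{"linear":[6.3,0,0],"spin":0,"grip":1},{"linear":[6.3,0,0],"spin":0,"grip":1}]'; python3 st.py
python3 - <<'E'
from h import *
w=bot.read_camera("wrist"); cv2.imwrite("pics/w7.png",w)
print([(u,int(w[21,u,0]),int(w[21,u,2])) for u in range(240,326,1)])
E
```

```text
time_s: 13.43
tcp_pos: [578.3, 37.1, 188.5]
orientation: [-0.214, -3.127, 0.002]
wrist_force: [-11.0, 1.0, -1.8]
gripper_width: -0.002
grip_force: 4.5
x 1.6 y -1.2 zb 38.5 F -11.0 -0.5 -1.8
time_s: 13.85
tcp_pos: [594.1, 35.8, 188.6]
orientation: [-0.213, -3.128, -0.0]
wrist_force: [-6.6, 1.6, 0.5]
gripper_width: 0.002
grip_force: 3.1
x 17.5 y -0.3 zb 38.6 F -6.7 0.7 0.5
time_s: 14.85
tcp_pos: [533.2, 43.7, 188.4]
orientation: [-0.214, -3.133, 0.001]
wrist_force: [1.7, 0.5, 0.6]
gripper_width: 0.004
grip_force: 0.0
x -43.9 y -0.7 zb 38.4 F 1.7 0.7 0.6
[(240, 151, 168), (241, 153, 169), (242, 153, 169), (243, 154, 171), (244, 154, 171), (245, 155, 172), (246, 156, 172), (247, 156, 173), (248, 157, 173), (249, 158, 174), (250, 158, 174), (251, 158, 174), (252, 157, 174), (253, 157, 175), (254, 158, 175), (255, 157, 175), (256, 153, 170), (257, 131, 148), (258, 77, 86), (259, 31, 33), (260, 26, 27), (261, 28, 30), (262, 29, 30), (263, 32, 33), (264, 31, 44), (265, 47, 86), (266, 71, 132), (267, 88, 160), (268, 95, 169), (269, 97, 172), (270, 96, 171), (271, 96, 171), (272, 96, 171), (27
[... 161 characters left out ...]
, 91, 161), (284, 90, 159), (285, 89, 159), (286, 91, 160), (287, 89, 159), (288, 88, 159), (289, 90, 161), (290, 91, 163), (291, 94, 166), (292, 97, 169), (293, 97, 171), (294, 95, 169), (295, 80, 150), (296, 53, 108), (297, 30, 74), (298, 30, 75), (299, 32, 78), (300, 31, 79), (301, 32, 78), (302, 66, 97), (303, 120, 139), (304, 150, 167), (305, 158, 174), (306, 158, 174), (307, 158, 175), (308, 157, 174), (309, 157, 174), (310, 158, 175), (311, 158, 174), (312, 157, 174), (313, 158, 175), (314, 159, 175), (315, 157, 174), (316, 158, 175), (317, 157, 174), (318, 158, 174), (319, 157, 175), (320, 157, 175), (321, 156, 173), (322, 156, 173), (323, 156, 174), (324, 156, 174), (325, 157, 174)]
```

```bash
python3 -m inch '[{"linear":[-0.4,0,0],"spin":0,"grip":1},{"linear":[-0.8,0,0],"spin":0,"grip":1},{"linear":[-1.1,0,0],"spin":0,"grip":1},{"linear":[-1.4,0,0],"spin":0,"grip":1},{"linear":[-1.7,0,0],"spin":0,"grip":1},{"linear":[-2.0,0,0],"spin":0,"grip":1}]'; python3 st.py
python3 -m inch '[{"linear":[-0.2,0,0],"spin":0,"grip":1},{"linear":[-0.4,0,0],"spin":0,"grip":1}]'; python3 st.py
python3 -m inch '[{"linear":[-0.2,0,0],"spin":0,"grip":1},{"linear":[-0.4,0,0],"spin":0,"grip":1}]'; python3 st.py
```

```text
time_s: 15.4
tcp_pos: [551.4, 40.9, 189.4]
orientation: [-0.214, -3.129, 0.002]
wrist_force: [-8.5, -0.8, 6.3]
gripper_width: -0.004
grip_force: 4.7
x -25.5 y -1.1 zb 39.4 F -8.3 -1.9 6.3
time_s: 15.57
tcp_pos: [555.6, 40.3, 189.4]
orientation: [-0.214, -3.13, 0.002]
wrist_force: [-9.7, -0.8, 5.7]
gripper_width: -0.003
grip_force: 4.3
x -21.2 y -1.1 zb 39.4 F -9.5 -2.1 5.7
time_s: 15.73
tcp_pos: [559.6, 39.7, 189.4]
orientation: [-0.214, -3.13, 0.002]
wrist_force: [-8.5, -0.1, 6.0]
gripper_width: -0.003
grip_force: 4.2
x -17.2 y -1.1 zb 39.4 F -8.4 -1.3 6.0
```

```bash
for i in 1; do python3 -m inch '[{"linear":[-0.2,0,0],"spin":0,"grip":1}]'; python3 st.py
python3 -m inch '[{"linear":[-0.2,0,0],"spin":0,"grip":1}]'; python3 st.py
python3 -m inch '[{"linear":[-0.2,0,0],"spin":0,"grip":1}]'; python3 st.py;  done
python3 - <<'E'
from h import *
w=bot.read_camera("wrist"); cv2.imwrite("pics/w8.png",w)
s=bot.state(); print(np.array(s["wrist_force"]))
b=w[8:30].mean(0); print([(u,int(b[u,0]),int(b[u,2])) for u in range(252,312,1)])
cv2.imwrite("pics/w8c.png",cv2.resize(w[:250,200:370],None,fx=3.2,fy=2.4,interpolation=cv2.INTER_CUBIC))
E
```

```text
time_s: 15.82
tcp_pos: [561.6, 39.4, 189.4]
orientation: [-0.214, -3.13, 0.002]
wrist_force: [-9.3, -2.0, 7.4]
gripper_width: -0.001
grip_force: 4.5
x -15.2 y -1.1 zb 39.4 F -8.9 -3.2 7.4
time_s: 15.9
tcp_pos: [563.4, 39.2, 189.5]
orientation: [-0.214, -3.13, 0.002]
wrist_force: [-9.2, -0.9, 7.0]
gripper_width: 0.003
grip_force: 4.8
x -13.3 y -1.1 zb 39.5 F -9.0 -2.2 7.0
time_s: 15.98
tcp_pos: [565.3, 38.9, 189.5]
orientation: [-0.214, -3.13, 0.002]
wrist_force: [-9.1, -0.4, 5.6]
gripper_width: -0.0
grip_force: 4.8
x -11.4 y -1.1 zb 39.5 F -8.9 -1.6 5.6
[-7.90158745  0.10949174  7.47116574]
[(252, 159, 177), (253, 160, 177), (254, 161, 178), (255, 161, 178), (256, 161, 178), (257, 161, 178), (258, 158, 175), (259, 140, 156), (260, 93, 104), (261, 45, 49), (262, 30, 31), (263, 29, 31), (264, 29, 30), (265, 29, 32), (266, 36, 57), (267, 57, 109), (268, 81, 151), (269, 94, 169), (270, 98, 174), (271, 99, 175), (272, 98, 174), (273, 99, 174), (274, 99, 174), (275, 98, 173), (276, 97, 171), (277, 96, 170), (278, 95, 168), (279, 94, 167), (280, 93, 166), (281, 93, 165), (282, 92, 164), (283, 92, 164), (284, 92, 163), (285, 92, 163), (286, 92, 163), (287, 93, 165), (288, 94, 166), (289, 95, 167), (290, 96, 168), (291, 97, 170), (292, 97, 171), (293, 99, 173), (294, 100, 175), (295, 101, 176), (296, 98, 174), (297, 82, 154), (298, 51, 109), (299, 35, 84), (300, 49, 91), (301, 91, 121), (302, 134, 155), (303, 156, 173), (304, 161, 178), (305, 161, 178), (306, 161, 178), (307, 161, 178), (308, 161, 178), (309, 161, 178), (310, 161, 178), (311, 161, 178)]
```

View pics/w8c.png

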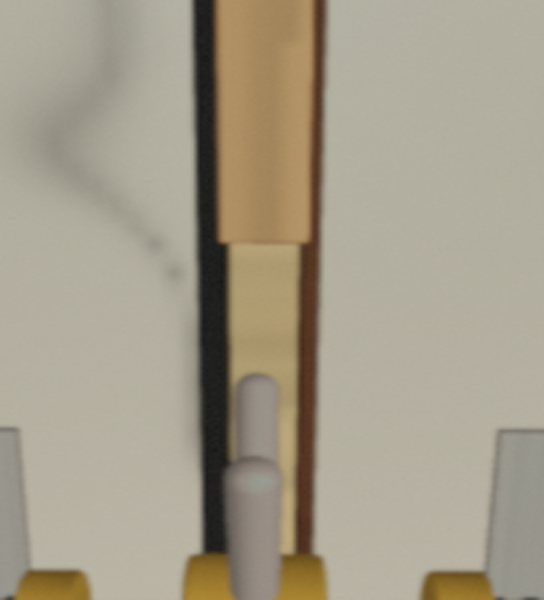

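The view shows both pieces closed on the strip: seal at crop (217,100), lipping at (314,100). The bare gap below it, from (229,300) to (300,300), gives the current squeeze. I'll compute that closely.

```bash
python3 - <<'E'
from h import *
w8=cv2.imread("pics/w8.png"); w7=cv2.imread("pics/w7.png"); c8=cam("wrist")
s=bot.state()
# pose for w7: x -43.9, zb 38.4
T=c8[2].copy(); d=np.array([533.2,43.7,188.4])-s["tcp_pos"]; T[:3,3]+=d; c7=(c8[0],c8[1],T)
def edges(w,rows):
    b=cv2.GaussianBlur(w[rows[0]:rows[1]].mean(0).astype(np.float32),(1,1),0); g=b[:,2]
    return b
def cross(p,lvl,a,bb):
    for u in range(a,bb):
        if (p[u]-lvl)*(p[u+1]-lvl)<=0: return u+(lvl-p[u])/(p[u+1]-p[u])
def lat(c,u,v,z): return (onz(c,(u,v),z)-HUB)@ey
for n,w,c,rr in(("w7",w7,c7,(20,110)),("w8",w8,c8,(10,90))):
    out=[]
    for v in range(*rr,4):
        p=w[v-1:v+2,:,2].mean(0)
        a=cross(p,100,245,280); 
        e=cross(p,130,315,296) if 0 else None
        q=p[::-1]; b=559-cross(q,115,559-320,559-290)
        s1=cross(p,100,int(a)+3,285); s2=559-cross(q,125,559-int(b)+4,559-285)
        out.append([lat(c,a,v,56),lat(c,b,v,56),lat(c,s1,v,88),lat(c,s2,v,88)])
    o=np.median(out,0); print(n,o.round(2),"stone gap",o[1]-o[0],"strip",o[3]-o[2])
# bare gap in w8 beyond the strip
out=[]
for v in range(112,150,4):
    p=w8[v-1:v+2,:,2].mean(0); a=cross(p,100,245,280); b=559-cross(p[::-1],115,559-320,559-290)
    g1=cross(p,90,int(a)+3,282); g2=559-cross(p[::-1],115,559-int(b)+4,559-284)
    out.append([lat(c8,a,v,56),lat(c8,g1,v,56),lat(c8,g2,v,56),lat(c8,b,v,56)])
o=np.median(out,0); print("bare",o.round(2),"seal",o[1]-o[0],"clear",o[2]-o[1],"lip",o[3]-o[2],"stone",o[3]-o[0],np.std(out,0).round(2))
E
```

```text
w7 [-15.62  12.16  -9.43   7.14] stone gap 27.782871432473137 strip 16.57301240009991Traceback (most recent call last):
  File "<stdin>", line 20, in <module>
TypeError: unsupported operand type(s) for -: 'int' and 'NoneType'
```

```bash
python3 - <<'E'
from h import *
w8=cv2.imread("pics/w8.png"); c=cam("wrist")
lat=lambda u,v: (onz(c,(u,v),56)-HUB)@ey
def ed(p,lo,hi,n): # strongest n gradient positions, subpixel centroid
    g=np.abs(np.gradient(p)); pk=[u for u in range(lo,hi) if g[u]==g[u-2:u+3].max() and g[u]>8]
    return [round(float((np.arange(u-2,u+3)*g[u-2:u+3]).sum()/g[u-2:u+3].sum()),1) for u in pk]
for v in (20,50,80,112,118,124,130,136,142):
    e=ed(w8[v-1:v+2,:,2].mean(0).astype(float),245,315,4); print(v,e,[round(float(lat(u,v)),2) for u in e])
E
```

```text
20 [260.0, 266.9, 297.9, 301.1] [-14.54, -10.23, 9.14, 11.14]
50 [260.5, 267.2, 296.9, 300.8] [-14.59, -10.31, 8.69, 11.18]
80 [260.9, 267.7, 297.0, 300.0] [-14.72, -10.26, 8.93, 10.9]
112 [261.5, 270.9, 292.9, 299.6] [-14.74, -8.41, 6.38, 10.89]
118 [261.5, 270.9, 292.7, 299.4] [-14.82, -8.46, 6.27, 10.8]
124 [261.5, 270.9, 292.7, 299.3] [-14.9, -8.51, 6.3, 10.78]
130 [261.7, 270.9, 292.7, 299.1] [-14.85, -8.56, 6.33, 10.7]
136 [261.6, 270.9, 292.6, 299.1] [-15.0, -8.61, 6.28, 10.75]
142 [261.6, 271.1, 292.6, 299.0] [-15.08, -8.52, 6.31, 10.73]
```

By image the seal is squeezed about 0.4–1 mm, and the torque estimate is about 0.5 Nm, so the nip is roughly 8–25 N. I'll raise the fingertip to get a cleaner lever arm and continue in small steps.

```bash
python3 -m inch '[{"linear":[0.6,0,0],"spin":0,"grip":1},{"linear":[0.8,0,0],"spin":0,"grip":1},{"linear":[0.8,0,-1.1],"spin":0,"grip":1},{"linear":[0.8,0,-1.1],"spin":0,"grip":1},{"linear":[0.4,0,-1.1],"spin":0,"grip":1},{"linear":[0.2,0,-1.1],"spin":0,"grip":1},{"linear":[0,0,-1.1],"spin":0,"grip":1}]'; python3 st.py
for k in 1; do python3 -m inch '[{"linear":[-0.1,0,0],"spin":0,"grip":1},{"linear":[-0.2,0,0],"spin":0,"grip":1}]' ; python3 st.py
python3 -m inch '[{"linear":[-0.1,0,0],"spin":0,"grip":1},{"linear":[-0.2,0,0],"spin":0,"grip":1}]' ; python3 st.py
python3 -m inch '[{"linear":[-0.1,0,0],"spin":0,"grip":1},{"linear":[-0.2,0,0],"spin":0,"grip":1}]' ; python3 st.py; done | grep x
```

```text
time_s: 16.62
tcp_pos: [566.8, 39.3, 199.9]
orientation: [-0.214, -3.132, 0.0]
wrist_force: [-7.1, 1.1, 6.0]
gripper_width: -0.002
grip_force: 4.0
x -10.0 y -0.6 zb 49.9 F -7.2 0.2 6.0
x -9.2 y -0.6 zb 49.8 F -7.6 -0.4 6.1
x -7.4 y -0.7 zb 49.7 F -8.1 -0.7 5.6
x -5.6 y -0.7 zb 49.6 F -7.1 0.5 4.9
```

```bash
python3 - <<'E'
from h import *
c=cam("wrist"); w=bot.read_camera("wrist"); cv2.imwrite("pics/w9.png",w)
s=bot.state(); print(np.array(s["wrist_force"])@ex, s["wrist_force"][2])
T=c[2].copy(); T[:3,3]+=np.array([565.3,38.9,189.5])-s["tcp_pos"]; c8=(c[0],c[1],T)
for a in range(-80,-45,5):
    q=np.radians(a); p=HUB+60*(np.sin(q)*ex+np.array([0,0,np.cos(q)])); q-=np.pi/3; p2=HUB+60*(np.sin(q)*ex+np.array([0,0,np.cos(q)]))
    print(a,"w8",proj(c8,p)[1].round(),proj(c8,p2)[1].round(),"w9",proj(c,p)[1].round(),proj(c,p2)[1].round())
print([(v,int(w[v,279,0]),int(w[v,279,2])) for v in range(150,230,2)])
def ed(p,lo,hi):
    g=np.abs(np.gradient(p)); pk=[u for u in range(lo,hi) if g[u]==g[u-2:u+3].max() and g[u]>8]
    return [round(float((np.arange(u-2,u+3)*g[u-2:u+3]).sum()/g[u-2:u+3].sum()),1) for u in pk]
lat=lambda u,v: (onz(c,(u,v),56)-HUB)@ey
for v in (20,50,118,124,130,136):
    e=ed(w[v-1:v+2,:,2].mean(0).astype(float),245,315); print(v,[round(float(lat(u,v)),2) for u in e])
E
```

```text
-7.613494470810381 5.894834870773036
-80 w8 160.0 174.0 w9 144.0 162.0
-75 w8 165.0 170.0 w9 148.0 157.0
-70 w8 170.0 165.0 w9 153.0 153.0
-65 w8 177.0 162.0 w9 159.0 149.0
-60 w8 185.0 159.0 w9 166.0 146.0
-55 w8 194.0 156.0 w9 175.0 143.0
-50 w8 204.0 154.0 w9 184.0 141.0
[(150, 139, 151), (152, 139, 151), (154, 140, 152), (156, 141, 152), (158, 141, 152), (160, 141, 152), (162, 141, 152), (164, 140, 151), (166, 142, 153), (168, 142, 152), (170, 141, 152), (172, 141, 152), (174, 142, 152), (176, 142, 152), (178, 141, 150), (180, 116, 128), (182, 107, 123), (184, 123, 140), (186, 132, 149), (188, 141, 151), (190, 144, 152), (192, 142, 151), (194, 138, 152), (196, 129, 147), (198, 127, 146), (200, 127, 146), (202, 127, 145), (204, 126, 145), (206, 126, 145), (208, 127, 145), (210, 127, 145), (212, 126, 145), (214, 128, 146), (216, 127, 146), (218, 126, 145), (220, 127, 146), (222, 127, 145), (224, 126, 145), (226, 127, 144), (228, 127, 145)]
20 [-14.37, -10.34, 8.64, 10.72]
50 [-14.47, -10.55, 8.88, 10.81]
118 [-14.74, -8.69, 6.22, 10.51]
124 [-14.82, -8.74, 6.25, 10.49]
130 [-14.9, -8.79, 6.06, 10.39]
136 [-14.91, -8.84, 6.01, 10.37]
```

```bash
(python3 -m inch '[{"linear":[-0.2,0,0],"spin":0,"grip":1}]' ; python3 st.py
python3 -m inch '[{"linear":[-0.2,0,0],"spin":0,"grip":1}]' ; python3 st.py
python3 -m inch '[{"linear":[-0.2,0,0],"spin":0,"grip":1}]' ; python3 st.py
python3 -m inch '[{"linear":[-0.2,0,0],"spin":0,"grip":1}]' ; python3 st.py) | grep "x "
cat > im.py <<'E'
import sys
from h import *
c=cam("wrist"); w=bot.read_camera("wrist"); cv2.imwrite(f"pics/{sys.argv[1]}.png",w)
C=c[2][:3,3]; k=(C[2]-18)/(C[2]-56); yc=(C-HUB)@ey
def ed(p,lo,hi):
    g=np.abs(np.gradient(p)); pk=[u for u in range(lo,hi) if g[u]==g[u-2:u+3].max() and g[u]>8]
    return [round(float((np.arange(u-2,u+3)*g[u-2:u+3]).sum()/g[u-2:u+3].sum()),2) for u in pk]
lat=lambda u,v: (onz(c,(u,v),56)-HUB)@ey
o=[]
for v in range(104,146,2):
    e=ed(w[v-1:v+2,:,2].mean(0).astype(float),245,315)
    if len(e)==4: o.append([lat(u,v) for u in e])
a,b,d,e=np.median(o,0); b=yc+(b-yc)*k; d=yc+(d-yc)*k
print(len(o),"stone %.2f seal %.2f clear %.2f lip %.2f"%(e-a,b-a,d-b,e-d))
E
python3 im.py w10; python3 st.py
```

```text
x -3.9 y -0.7 zb 49.5 F -8.0 0.5 4.2
x -2.1 y -0.7 zb 49.2 F -8.6 0.5 2.5
x -0.3 y -0.7 zb 49.0 F -8.8 0.8 2.1
x 1.4 y -0.7 zb 48.8 F -9.9 0.2 0.5
13 stone 24.69 seal 4.36 clear 16.93 lip 3.40
x 1.7 y -0.7 zb 48.7 F -10.3 -0.0 1.1
```

```bash
(python3 -m inch '[{"linear":[-0.2,0,0],"spin":0,"grip":1}]' ; python3 st.py
python3 -m inch '[{"linear":[-0.2,0,0],"spin":0,"grip":1}]' ; python3 st.py) | grep "x "
python3 im.py w11; python3 st.py
```

```text
x 2.9 y -0.7 zb 48.5 F -10.0 0.3 0.1
x 4.6 y -0.8 zb 48.2 F -11.3 0.1 -1.5
8 stone 24.30 seal 4.06 clear 16.84 lip 3.39
x 4.9 y -0.7 zb 48.1 F -9.9 0.1 -0.6
```

```bash
(python3 -m inch '[{"linear":[-0.2,0,0],"spin":0,"grip":1}]' ; python3 st.py
python3 -m inch '[{"linear":[-0.35,0,0],"spin":0,"grip":1}]' ; python3 st.py) | grep "x "
python3 im.py w12; python3 st.py
```

```text
x 6.1 y -0.7 zb 47.9 F -12.1 -0.1 -3.4
x 9.2 y -0.7 zb 47.8 F -10.8 1.6 -1.8
6 stone 23.89 seal 3.64 clear 16.74 lip 3.51
x 10.2 y -0.6 zb 47.9 F -10.0 1.0 0.1
```

```bash
python3 - <<'E'
from h import *
c0=cam("wrist"); s=bot.state()
def ed(p,lo,hi):
    g=np.abs(np.gradient(p)); pk=[u for u in range(lo,hi) if g[u]==g[u-2:u+3].max() and g[u]>8]
    return [round(float((np.arange(u-2,u+3)*g[u-2:u+3]).sum()/g[u-2:u+3].sum()),2) for u in pk]
for n,tcp in(("w6",[533.2,43.6,188.4]),("w7",[533.2,43.7,188.4]),("w8",[565.3,38.9,189.5]),("w12",s["tcp_pos"])):
    w=cv2.imread(f"pics/{n}.png"); T=c0[2].copy(); T[:3,3]+=np.array(tcp)-s["tcp_pos"]; c=(c0[0],c0[1],T)
    C=T[:3,3]; k=(C[2]-18)/(C[2]-56); yc=(C-HUB)@ey; o=[];sw=[]
    lat=lambda u,v,z=56: (onz(c,(u,v),z)-HUB)@ey
    far=lambda v: (onz(c,(270,v),56)-HUB)@ex
    for v in range(4,215,2):
        e=ed(w[v-1:v+2,:,2].mean(0).astype(float),245,315)
        if len(e)==4 and -75<far(v)<-52: o.append([lat(u,v) for u in e])
        if len(e)==4 and far(v)<-110: sw.append(lat(e[2],v,88)-lat(e[1],v,88))
    if o:
        a,b,d,e=np.median(o,0); b2=yc+(b-yc)*k; d2=yc+(d-yc)*k
        print(n,len(o),"stone %.2f seal %.2f clear %.2f lip %.2f"%(e-a,b2-a,d2-b2,e-d2),"raw seal %.2f lip %.2f"%(b-a,e-d),"strip",np.median(sw) if sw else None)
    else: print(n,"none")
E
```

```text
w6 13 stone 33.35 seal 5.21 clear 24.81 lip 3.33 raw seal 7.03 lip 4.77 strip 18.722851224670247
w7 15 stone 28.17 seal 5.26 clear 19.33 lip 3.58 raw seal 6.74 lip 4.64 strip 16.582352607891544
w8 17 stone 25.65 seal 5.12 clear 17.07 lip 3.46 raw seal 6.38 lip 4.43 strip 16.741673912454047
w12 16 stone 23.91 seal 3.63 clear 16.89 lip 3.39 raw seal 4.98 lip 4.19 strip 16.449449344945737
```

Uncompressed, the seal reads 5.23 mm by this method. It now reads 3.63 mm, so it is squeezed about 1.6 mm, or roughly 33 N, about 0.34 rad past first touch. One more small nudge, then I'll back away.

```bash
python3 -m inch '[{"linear":[-0.2,0,0],"spin":0,"grip":1},{"linear":[-0.3,0,0],"spin":0,"grip":1}]' |grep force; python3 st.py; python3 im.py w13
python3 -m inch '[{"linear":[0.3,0,0],"spin":0,"grip":1},{"linear":[0.6,0,0],"spin":0,"grip":1},{"linear":[0.6,0,-1],"spin":0,"grip":1},{"linear":[0.6,0,-3],"spin":0,"grip":1},{"linear":[0.6,0,-5],"spin":0,"grip":1},{"linear":[0.6,0,-6],"spin":0,"grip":1},{"linear":[0.6,0,-6],"spin":0,"grip":1}]'
python3 - <<'E'
from h import *
w=bot.read_camera("wrist"); cv2.imwrite("pics/fin.png",np.hstack([w[:300,150:450],bot.read_camera("scene")[150:250,230:370].repeat(3,0).repeat(3,1)]))
E
```

```text
wrist_force: [-11.2, 2.0, -1.8]
grip_force: 5.2
x 12.3 y -0.5 zb 47.7 F -11.4 0.5 -1.8
6 stone 23.69 seal 3.52 clear 16.76 lip 3.42
time_s: 18.78
tcp_pos: [589.4, 36.5, 263.4]
orientation: [0.214, 3.128, 0.001]
wrist_force: [0.4, 0.2, 0.4]
gripper_width: 0.001
grip_force: 0.0
```

View pics/fin.png

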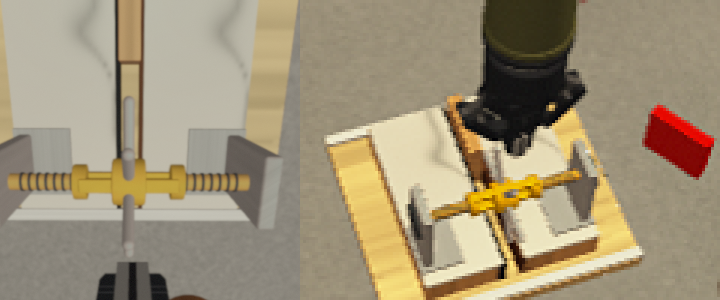

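The strip stands nipped between both pieces at (130,30), and the gripper is clear above the spokes. I estimate the nip at 35–38 N, so I'm handing in.

```bash
python3 -c "
from plant import bot
print(bot.sign_off())"
```

```text
the job is handed in; nothing more can be done
None
```

The oak strip stands released in the near slot, nipped by both worktop pieces at an estimated 35–38 N from seal compression (spoke torque suggested nearer 25–30 N); the arm is clear, nothing else was touched, and I handed the job in at about 19 s with no verdict returned.

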